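# Sort the small stuff on the paint bench

## Robot

A 6-joint arm with a two-finger parallel gripper is mounted at the origin on a cart in front of the work surface, level with it; the furniture and walls round the work are solid. World frame = base frame: x ahead of the robot, y to its left, z up, the work surface at z = 0. Lengths are in m, angles in rad, forces in N, time in s.
With the tool pointing down it reaches from about 0.275 to 1 m from the base axis. Payload 8.4 kg.
Tool frame: the origin (TCP) lies midway between the tips of the shut fingers; the grasp point (between the pads) lies 19 mm behind it (manip.pinch_z is the distance from the TCP to the grasp point, in m); z points along the fingers, y is the line along which they close (so a half turn about z gives the same grasp; the last joint's range is limited). The gripper opens to 85 mm and grips with 20 to 120 N. Pads are 22 mm wide; open, the fingers measure 114 mm over their backs; the gripper's body (76 mm by 85 mm) begins 54 mm behind the grasp point. The pads swing forward as they close: fully open they stand 13 mm farther back than shut.
Start: joints at [1.217, 0.353, 1.633, -0, 1.155, -0.002], TCP at [0.215, 0.587, 0.208] pointing down, gripper open.
Joint ranges: [-2.63, 2.63], [-0.92, 2.1], [0.06, 2.66], [-1.3, 4.44], [0, 2.69], [-3.02, 3.02]. Speed limits (rad/s): [2.22, 2.22, 2.79, 3.14, 3.14, 3.14].

## Interface

Orientations are given as [roll, pitch, yaw] about the fixed x, y, z axes, in that order (R = Rz(yaw) Ry(pitch) Rx(roll)).
In Python, from plant import status, snapshot, camera_info, manip gives the robot as it stands. The module is installed in compiled form; this text tells all that it offers.
- The arm moves only by the shell command python3 -m jog 'ROWS' [OPENING]. ROWS is JSON, a list of rows, each a list of 2 entries, a list of its own where there are three numbers: the shift along the world's x, y, z in cm, then the turn, a rotation vector about the world's x, y, z in rad. In form: [[[tx, ty, tz], [wx, wy, wz]], ...]. A call has 1 to 20 rows; each row shifts and turns the commanded pose from where the row before left it; what a row does not reach is not made up. A row lasts 1/8 s, in which the tool goes at most 62.5 mm and 10.7 degrees, less where a joint would pass 70% of its speed; a pose out of reach is approached as far as the arm can. A call is refused whole if a number of a shift passes 6.25 or a number of a turn 0.188, either way. A call with a gripper value outside its range is refused whole. OPENING is the opening, from 0 (shut) to 1 (fully open), set as the call begins (- or left out, the last holds). The fingers move at their own pace and stop on an object; the grip force is fixed at half the most. Time passes only in rows, so rows that do not move let the fingers close. It gives the time, the measured TCP pose, the force, the opening and the grip force at its end, in the units of the state.
- status.state(): the state, without advancing time (a new reading comes with each control period).
- snapshot(name): name is "scene" or "top" or "wrist"; returns (picture, depth): 420x560x3 uint8, red, green, blue; 420x560 float32, m along the optical axis (not along the pixel's ray), 0 where there is no reading.
- camera_info(name): a dict with "mtx" (3x3 intrinsics, pixels), "R" (3x3) and "t" (3): a world point X has camera coordinates R X + t. Camera axes: x right, y down, z forward; pixel columns grow to the right and rows downward; lengths in m; the calibration is good to about 2 mm. A picture is of the moment at which its call begins: read the wrist's pose just before it. camera_info takes no time and is no camera call; for the wrist camera it gives the pose at the moment of the call.
- manip.hand_in(): hands the job in; it is judged then, once.
The state is a dict: "t": time; "joint_pos": joint angles; "qd": joint speeds; "joint_efforts": joint torques, N m; "tcp_pos": TCP position; "eef_rot": TCP orientation; "force": force on the tool from outside, world axes, zero at the start; "moment": the same for the moment, N m; "finger_gap": finger opening in m; "grip_force": force on a finger pad.
Only numpy, scipy, OpenCV 4.12 (cv2) and the standard library are available. Lean on these libraries where they do the work, as an engineer would, in place of code of your own. Each camera call takes 0.05 s, during which the arm holds its last target. There are 200 camera calls.

## Task

Sort the small things on the paint bench to where each kind belongs: stand the two small white bottles in the wooden rack, each in the hole of its own size (the bigger bottle in the big hole, the dropper bottle in the small one), stand the small red tin upright in the square tray, and lay the tin-opener key flat in the oblong tray. Leave everything else where it lies.

Things in the scene. Friction and masses are not known exactly. Their poses are not given: they have to be found in the camera images.
- squeeze: the bigger small bottle: white plastic, blue cap, standing, 51 mm across, 125 mm tall (straight body up to about 70 mm, then shoulder and cap), 0.18 kg; origin at the centre of its underside, z up
- dropper: the smaller bottle (dropper bottle): all white, standing, 35 mm across, 85 mm tall (straight body up to about 48 mm, then shoulder and cap), 0.06 kg; origin at the centre of its underside, z up
- tin: small red paint tin with shut lid, standing, 58 mm across and 58 mm high, 0.16 kg; origin at the centre of its underside, z up
- key: bare metal tin-opener key lying flat, 121 mm long, 35 mm wide at the ring, 9 mm thick, 0.03 kg; origin at the middle of its length on the underside, y along its length: straight shank 9 mm wide from y = -61 to +29 mm, finger ring from y = +25 to +61 mm; x across it, z up
- rack: plywood bottle rack, fixed, 88 mm (its x) by 166 mm (its y), 28 mm high, with two round blind holes 16 mm deep (hole floor 12 mm above the table): the big one, 67 mm wide, centred at x = 0, y = -37 mm, the small one, 49 mm wide, at x = 0, y = +46 mm; origin at the centre of its underside
- square_tray: square dark steel tray, fixed, 84 x 84 mm inside, floor 12 mm above the table, walls 3 mm thick, rim 24 mm above the table; origin at the centre of its underside, x and y along its sides
- oblong_tray: oblong dark steel tray, fixed, inside 72 mm (its x) by 150 mm (its y), floor 12 mm above the table, walls 3 mm thick, rim 24 mm above the table; origin at the centre of its underside
- block: bystander, to be left alone: black rubber sanding block, 60 mm (x) by 111 mm (y), 27 mm high; origin at the centre of its underside
Not all that is in view belongs to the job. Leave any black, pink or purple look-alike of the tin alone.

How it is judged:
At the end, for the whole second after the job is handed in: Bottles upright on the floors of their own holes (12 mm of its axis, 0.15 rad), tin upright on the square tray's floor (20 mm of centre), key flat and lengthwise on the oblong tray's floor, all at rest; sanding block within 30 mm of where it lay (x of squeeze in the frame of rack between -0.012 and 0.012 m and y of squeeze in the frame of rack between -0.049 and -0.025 m and z of each of squeeze, dropper in the frame of rack below 0.016 m and angle between each of squeeze, dropper's own z axis and vertical below 0.15 rad and x of dropper in the frame of rack between -0.012 and 0.012 m and y of dropper in the frame of rack between 0.034 and 0.058 m and x of tin in the frame of square_tray between -0.02 and 0.02 m and y of tin in the frame of square_tray between -0.02 and 0.02 m and z of tin in the frame of square_tray below 0.016 m and angle between tin's own z axis and vertical below 0.12 rad and x of key in the frame of oblong_tray between -0.025 and 0.025 m and y of key in the frame of oblong_tray between -0.02 and 0.02 m and z of key in the frame of oblong_tray below 0.016 m and angle between key's own z axis and vertical below 0.1 rad and angle between the y axis of key and the y axis of oblong_tray, either way round below 0.45 rad and linear speed of each of squeeze, dropper, tin, key below 0.02 m/s and angular speed of each of squeeze, dropper, tin, key below 0.2 rad/s and distance of block from where it was at the start of the episode below 0.03 m); the robot touches nothing.
It also fails if it takes over 115 s, if anything falls off the work surface, if the arm or the gripper's body presses on something with over 40 N, if the wrist force passes 120 N, or if a joint passes its speed limit or range.

## Working session

There is one attempt and no reset: what is moved stays moved. The work goes in short steps, Python scripts to look and compute and a shell command to move; the robot and the scene stay as the last step left them, time stands still between calls to the robot, and variables do not carry over. Pictures are saved under pics/ and viewed, at most 15 in all, crops included, and the job is handed in when it is done.

```bash
mkdir -p pics
cat > h.py <<'E'
import numpy as np, cv2
from plant import status, snapshot, camera_info, manip
def cloud(name):
    ci=camera_info(name); im,d=snapshot(name)
    K=np.array(ci["mtx"]);R=np.array(ci["R"]);t=np.array(ci["t"])
    v,u=np.mgrid[:420,:560]
    P=np.stack([(u-K[0,2])/K[0,0]*d,(v-K[1,2])/K[1,1]*d,d],-1)
    W=(P-t)@R
    W[d==0]=np.nan
    return im,d,W
E
python3 - <<'E'
from h import *
for n in("top","scene"):
    im,d,W=cloud(n); cv2.imwrite(f"pics/{n}0.png",im[:,:,::-1]); np.save(n+"W.npy",W); np.save(n+"I.npy",im)
    ci=camera_info(n); print(n,ci["mtx"],-np.array(ci["R"]).T@ci["t"])
print(status.state(), manip.pinch_z)
E
```

```text
top [[441.1995662    0.         273.7454134 ]
 [  0.         441.1995662  207.05369074]
 [  0.           0.           1.        ]] [0.25910732 0.01852703 1.24694029]
scene [[399.54999491   0.         278.00807703]
 [  0.         399.54999491 205.24050905]
 [  0.           0.           1.        ]] [-0.03156833 -0.77218463  0.56018859]
{'t': 0.1, 'joint_pos': array([ 1.21658953e+00,  3.53580607e-01,  1.63406332e+00, -7.70673347e-06,
        1.15519733e+00, -2.39636692e-03]), 'qd': array([-1.14013803e-04, -2.37966788e-03, -1.79222125e-03,  7.42027107e-05,
        4.44712623e-05,  7.64773312e-04]), 'joint_efforts': array([-1.69370836e-03, -6.06351972e+01, -3.42814744e+01, -1.07444362e-04,
        4.00351521e-03, -1.61042294e-05]), 'tcp_pos': array([0.2152153 , 0.58628979, 0.20763418]), 'eef_rot': array([-3.14034403e+00,  4.05466375e-06,  2.78978534e+00]), 'force': array([-0.26839818,  0.24577933, -0.14682943]), 'moment': array([-0.04332128,  0.03466378, -0.02132608]), 'grip_force': 0.0, 'finger_gap': 0.08552993812861809} 0.0187
```

View pics/top0.png

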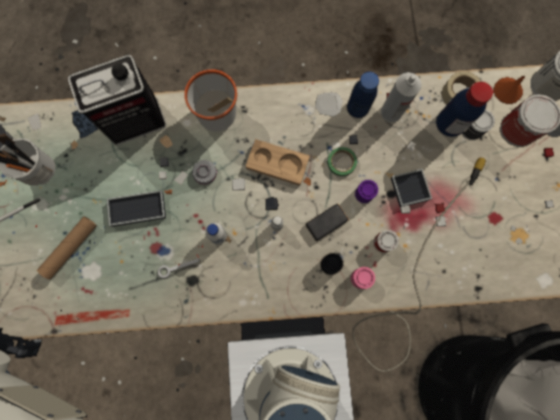

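View pics/scene0.png

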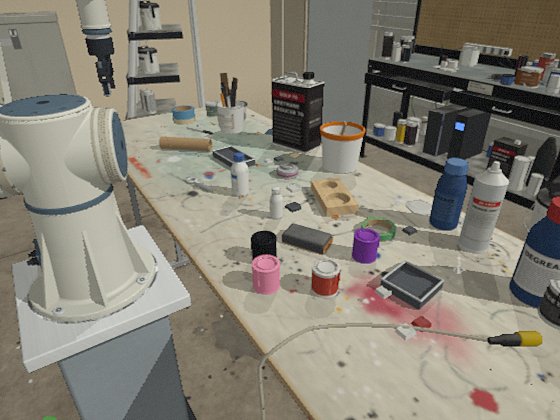

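The top view shows the squeeze bottle near (215,232), dropper (278,224), red tin (386,241), key (180,269), rack (278,163), square tray (410,190), oblong tray (135,209) and block (327,221). The black, pink and purple tins are look-alikes. The scene view confirms that the bottles and tin are standing.

Run:
```python
from h import *
W=np.load("topW.npy"); im=np.load("topI.npy")
Z=W[...,2]
print("table z",np.nanmedian(Z[280:310,230:300]))
def box(n,c0,c1,r0,r1,zlo,zhi):
    m=np.zeros(Z.shape,bool); m[r0:r1,c0:c1]=True
    m&=(Z>zlo)&(Z<zhi); P=W[m]
    (c,s,a)=cv2.minAreaRect((P[:,:2]*1000).astype(np.float32))
    print(n,m.sum(),"rect c",np.round(c,1),"size",np.round(s,1),"ang",round(a,1),"mean",P.mean(0).round(4),"zmax",P[:,2].max().round(3))
box("squeeze cap",195,232,215,245,.09,.14)
box("squeeze",195,232,215,245,.02,.14)
box("dropper cap",265,292,210,240,.06,.1)
box("dropper",265,292,210,240,.02,.1)
box("tin top",370,402,225,256,.05,.07)
box("tin",370,402,225,256,.02,.07)
box("key",145,202,255,285,.004,.02)
box("rack",242,315,136,192,.02,.035)
box("sq",388,435,165,213,.017,.035)
box("ob",98,170,188,233,.017,.035)
box("block",302,352,200,243,.015,.04)
for n,(a,b,c,d) in dict(L=(170,300,130,300)[0:4],).items(): pass
A=cv2.resize(im[125:295,95:305],None,fx=3.8,fy=3.5,interpolation=cv2.INTER_CUBIC)
A=cv2.resize(im[125:280,95:300],None,fx=3.8,fy=3.8,interpolation=cv2.INTER_CUBIC)
cv2.imwrite("pics/topL.png",A[:,:,::-1])
```

```text
table z -0.0003313548167400219
squeeze cap 204 rect c [439.6 168.4] size [36.6 40.5] ang 30.8 mean [0.4385 0.1668 0.1118] zmax 0.131
squeeze 345 rect c [440.6 169.4] size [48.8 49.4] ang 76.2 mean [0.4351 0.1651 0.0938] zmax 0.131
dropper cap 100 rect c [456.3   1.3] size [30.  24.4] ang 84.5 mean [0.4559 0.0009 0.0777] zmax 0.091
dropper 143 rect c [455.1   2.7] size [33.2 27.6] ang 86.2 mean [0.4536 0.0019 0.0682] zmax 0.091
tin top 348 rect c [ 387.4 -294.6] size [56.9 55.1] ang 85.6 mean [ 0.3865 -0.2944  0.0568] zmax 0.064
tin 403 rect c [ 386.8 -294.7] size [55.7 56.9] ang 8.7 mean [ 0.3854 -0.2917  0.0541] zmax 0.064
key 235 rect c [357.5 298.8] size [156.3  77.8] ang 85.7 mean [0.3593 0.2948 0.0071] zmax 0.014
rack 1130 rect c [641.4 -14.5] size [165.8  90.2] ang 67.4 mean [ 0.6425 -0.0106  0.0275] zmax 0.035
sq 235 rect c [ 535.9 -390.1] size [92.  92.6] ang 9.7 mean [ 0.5352 -0.3912  0.0232] zmax 0.032
ob 330 rect c [536.  397.5] size [ 80.9 159.3] ang 5.2 mean [0.5362 0.3996 0.0229] zmax 0.032
block 816 rect c [ 455.6 -140.1] size [ 59.7 111.6] ang 28.3 mean [ 0.4542 -0.1391  0.0251] zmax 0.034
```

View pics/topL.png

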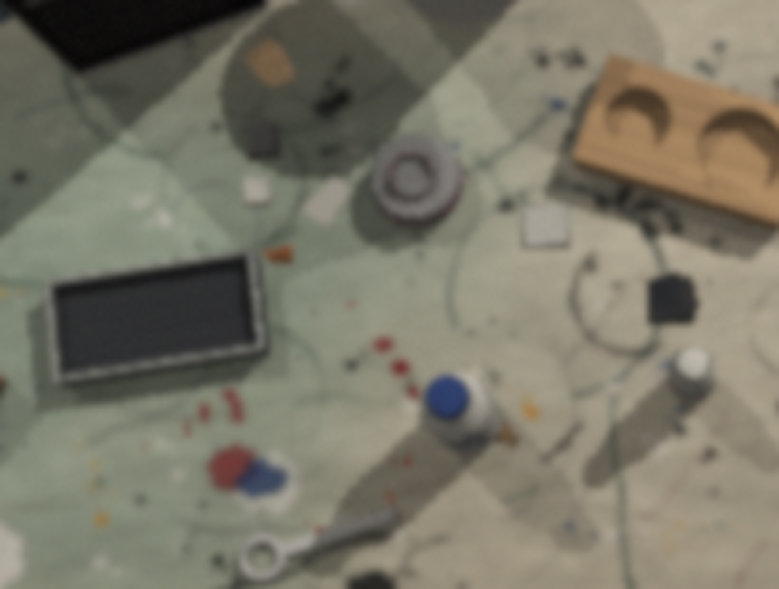

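The crop shows the key's ring at about (164,272) and its shank tip at about (198,261). The rack's small hole is on the +y side. Next I'll compute the key and rack geometry.

```bash
cat >> h.py <<'E'
def ray(name,u,v,z,ci=None):
    ci=ci or camera_info(name); K=np.array(ci["mtx"]);R=np.array(ci["R"]);t=np.array(ci["t"])
    o=-R.T@t; d=R.T@np.array([(u-K[0,2])/K[0,0],(v-K[1,2])/K[1,1],1]); return o+d*(z-o[2])/d[2]
E
python3 - <<'E'
from h import *
a=ray("top",164.2,271.6,.007);b=ray("top",198,261,.007);print("ring",a,"tip",b,np.linalg.norm(a-b), (a-b)/np.linalg.norm(a-b))
for n,u,v,z in [("sqz cap",212.7,229.6,.125),("drop cap",277.4,219.8,.085)]: print(n,ray("top",u,v,z))
r=np.deg2rad(67.4);y=np.array([np.cos(r),np.sin(r)]);c=np.array([.6414,-.0145])
print("big",c-.037*y,"small",c+.046*y)
# hole check: points below rack top inside footprint
W=np.load("topW.npy")[136:192,242:315].reshape(-1,3); x=np.array([y[1],-y[0]])
q=np.c_[(W[:,:2]-c)@x,(W[:,:2]-c)@y]; m=(W[:,2]<.02)&(abs(q[:,0])<.036)&(abs(q[:,1])<.076)
for s in(-1,1):
    k=m&(q[:,1]*s>0); print(s,k.sum(),q[k].mean(0),np.median(W[k,2]))
ci=camera_info("wrist");print("wrist",-np.array(ci["R"]).T@ci["t"],ci["R"][2])
E
```

```text
ring [0.35178292 0.32328062 0.007     ] tip [0.37405738 0.22802739 0.007     ] 0.09782294588939694 [-0.22770183  0.97373091  0.        ]
sqz cap [0.44059072 0.16707838 0.125     ]
drop cap [ 0.46032642 -0.00137352  0.085     ]
big [ 0.62718107 -0.04865878] small [0.65907758 0.02796767]
-1 387 [ 0.00324384 -0.03671659] 0.011973304032879805
1 202 [0.00277386 0.04757228] 0.011745779756469631
wrist [0.13657611 0.61453455 0.37226735] [ 0.30216356 -0.11198438 -0.94665552]
```

```bash
python3 -m jog '[[[1.82,-3.75,-1],[0,0,-0.124]],[[1.82,-3.75,-1],[0,0,-0.124]],[[1.82,-3.75,-1],[0,0,-0.124]],[[1.82,-3.75,-1],[0,0,-0.124]],[[1.82,-3.75,-1],[0,0,-0.124]],[[1.82,-3.75,-1],[0,0,-0.124]],[[1.82,-3.75,-1],[0,0,-0.124]],[[1.82,-3.75,-1],[0,0,-0.124]],[[0,0,0],[0,0,0]],[[0,0,0],[0,0,0]]]' 0.5
python3 - <<'E'
from h import *
print(status.state()["tcp_pos"],status.state()["eef_rot"],status.state()["finger_gap"])
im,d,W=cloud("wrist"); cv2.imwrite("pics/w1.png",im[:,:,::-1]); np.save("wW.npy",W)
E
```

```text
t: 1.35
tcp_pos: [0.3611, 0.2871, 0.1284]
eef_rot: [3.141, -0.0, 1.798]
force: [0.4, 0.8, -0.0]
finger_gap: 0.0426
grip_force: 0.0
[0.36106674 0.28705978 0.12838778] [ 3.14148868e+00 -3.47971328e-04  1.79815091e+00] 0.04262922638189275
```

View pics/w1.png

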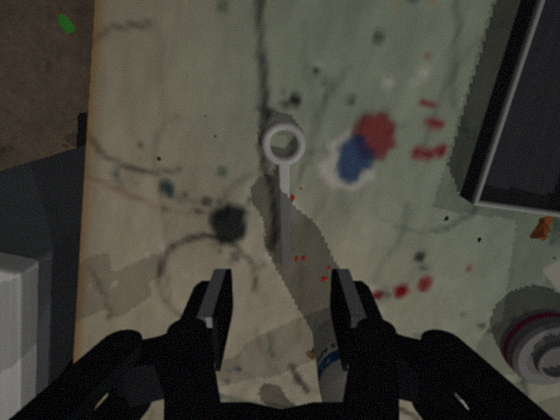

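The wrist view shows the key with its ring centre at (283,144) and its shank tip at (287,263).

Run:
```python
from h import *
a=ray("wrist",283,144,.007);b=ray("wrist",287,263,.008);n=a-b;L=np.linalg.norm(n);n/=L
W=np.load("wW.npy");print(W[150,264],W[200,285])
print(a,b,L,n,np.degrees(np.arctan2(n[1],n[0])),"centre",b+.061*n,a-.043*n)
```

```text
[0.33945174 0.31738693 0.00532701] [0.36470389 0.28171373 0.00682892]
[0.35274168 0.32595415 0.007     ] [0.37930233 0.22766822 0.008     ] 0.10181646652398006 [-0.26086798  0.96532452 -0.00982159] 105.12231812625691 centre [0.36338939 0.28655302 0.00740088] [0.363959   0.2844452  0.00742233]
```

```bash
python3 -m jog '[[[0.13,0.3,-1.5],[0,0,0.037]],[[0,0,-2],[0,0,0]],[[0,0,-2],[0,0,0]],[[0,0,-2],[0,0,0]],[[0,0,-2],[0,0,0]],[[0,0,-1.5],[0,0,0]],[[0,0,-1],[0,0,0]],[[0,0,-0.5],[0,0,0]],[[0,0,0],[0,0,0]]]' 0.35 && python3 -m jog '[[[0,0,0],[0,0,0]],[[0,0,0],[0,0,0]],[[0,0,0],[0,0,0]],[[0,0,0],[0,0,0]]]' 0 && python3 -m jog '[[[0,0,1],[0,0,0]],[[0,0,2],[0,0,0]],[[0,0,2],[0,0,0]],[[0,0,2],[0,0,0]],[[0,0,0],[0,0,0]]]'
python3 - <<'E'
from h import *
im,d,W=cloud("wrist"); cv2.imwrite("pics/w2.png",im[:,:,::-1]); np.save("wW.npy",W)
E
```

```text
t: 2.52
tcp_pos: [0.3623, 0.2898, 0.0032]
eef_rot: [-3.141, 0.0, 1.835]
force: [0.1, -0.2, 0.2]
finger_gap: 0.0297
grip_force: 0.0
t: 3.02
tcp_pos: [0.3624, 0.2898, 0.0034]
eef_rot: [3.141, -0.0, 1.835]
force: [0.1, 0.3, -0.4]
finger_gap: -0.0
grip_force: 0.0
t: 3.65
tcp_pos: [0.3633, 0.2905, 0.0749]
eef_rot: [3.138, -0.001, 1.835]
force: [0.5, 0.5, 0.0]
finger_gap: 0.0001
grip_force: 0.0
```

View pics/w2.png

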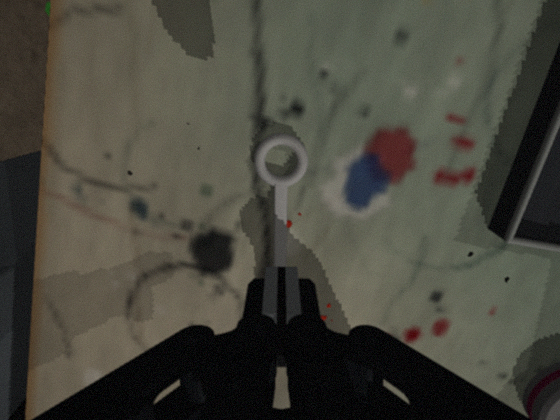

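The fingers shut on nothing. The ring is still at (280,160) and the shut finger tips are at about (281,268). I'll re-measure the key and check where the TCP projects.

Run:
```python
from h import *
ci=camera_info("wrist");K=np.array(ci["mtx"]);R=np.array(ci["R"]);t=np.array(ci["t"])
def pr(X): p=K@(R@np.array(X)+t); return (p[:2]/p[2]).round(1)
s=status.state();p=s["tcp_pos"];print(p,"tcp px",pr(p),"floor beneath",pr([p[0],p[1],.005]))
a=ray("wrist",280.5,160,.007);b=ray("wrist",281,240,.007);n=(a-b)/np.linalg.norm(a-b);print("ring",a,np.degrees(np.arctan2(n[1],n[0])),"centre",a-.043*n)
W=np.load("wW.npy")
for v in (185,200,220,240,260): print(v,W[v,276:288:2,2].round(4), W[v,281].round(4))
```

```text
[0.36266031 0.2900461  0.0739224 ] tcp px [282.5 261.1] floor beneath [282.  214.7]
ring [0.3518663  0.32604275 0.007     ] 105.47169150819379 centre [0.36333708 0.28460097 0.007     ]
185 [0.0059 0.0063 0.0052 0.0058 0.0059 0.007 ] [0.3572 0.3104 0.0062]
200 [0.007  0.0062 0.005  0.0077 0.0054 0.0063] [0.3599 0.3005 0.0064]
220 [0.0069 0.0073 0.0065 0.0065 0.0065 0.005 ] [0.3635 0.287  0.0069]
240 [0.0063 0.0059 0.0073 0.0058 0.0064 0.0063] [0.3672 0.2734 0.008 ]
260 [0.0053 0.0057 0.0072 0.0071 0.0072 0.0053] [0.3715 0.2577 0.0057]
```

The lateral position is right to about 1 mm, so the tips closed above the shank. I'll go lower with a narrower opening.

```bash
python3 -m jog '[[[0.1,-0.05,-1],[0,0,0]],[[0,0,-2],[0,0,0]],[[0,0,-2],[0,0,0]],[[0,0,-1.5],[0,0,0]],[[0,0,-0.5],[0,0,0]],[[0,0,-0.25],[0,0,0]],[[0,0,-0.25],[0,0,0]],[[0,0,0],[0,0,0]]]' 0.22 && python3 -m jog '[[[0,0,0],[0,0,0]],[[0,0,0],[0,0,0]],[[0,0,0],[0,0,0]]]' 0
```

```text
t: 4.7
tcp_pos: [0.3634, 0.2894, -0.0015]
eef_rot: [3.141, -0.0, 1.835]
force: [-0.0, -0.6, 0.1]
finger_gap: 0.0189
grip_force: 0.0
t: 5.08
tcp_pos: [0.3633, 0.2893, -0.0016]
eef_rot: [3.141, -0.0, 1.835]
force: [-1.1, -0.1, -0.3]
finger_gap: 0.0003
grip_force: 0.0
```

```bash
python3 -m jog '[[[0,0,0.3],[0,0,0]],[[0,0,0],[0,0,0]]]' 0.22 && python3 -m jog '[[[0,0,-0.25],[0,0,0]],[[0,0,-0.25],[0,0,0]],[[0,0,-0.1],[0,0,0]],[[0,0,0],[0,0,0]]]' && python3 -m jog '[[[0,0,0],[0,0,0]],[[0,0,0],[0,0,0]],[[0,0,0],[0,0,0]]]' 0
```

```text
t: 5.32
tcp_pos: [0.3634, 0.2894, 0.0015]
eef_rot: [3.141, -0.0, 1.835]
force: [-1.2, -0.2, 0.3]
finger_gap: 0.0186
grip_force: 0.0
t: 5.82
tcp_pos: [0.3632, 0.2891, -0.0049]
eef_rot: [-3.141, 0.0, 1.835]
force: [-0.7, 0.0, 0.1]
finger_gap: 0.0189
grip_force: 0.0
t: 6.2
tcp_pos: [0.3633, 0.2892, -0.0047]
eef_rot: [3.142, -0.0, 1.835]
force: [-0.1, -0.8, -0.9]
finger_gap: 0.0002
grip_force: 0.0
```

Run:
```python
from h import *
im,d,W=cloud("wrist"); np.save("wW.npy",W)
A=cv2.resize(im[120:400,180:390],None,fx=2,fy=2,interpolation=cv2.INTER_CUBIC)
im2,d2,W2=cloud("scene")
B=cv2.resize(im2[120:260,100:280],None,fx=2,fy=4,interpolation=cv2.INTER_CUBIC)[:, :]
cv2.imwrite("pics/w3.png",np.hstack([A,cv2.resize(im2[120:230,110:220],(360,560),interpolation=cv2.INTER_CUBIC)])[:,:,::-1])
ci=camera_info("wrist");K=np.array(ci["mtx"]);R=np.array(ci["R"]);t=np.array(ci["t"])
p=status.state()["tcp_pos"];q=K@(R@p+t);q=q[:2]/q[2];print("tcp px",q)
for v in range(170,300,10): print(v,W[v,281].round(4))
```

```text
tcp px [282.60494923 261.09363423]
170 [0.35   0.3354 0.0045]
180 [ 0.3516  0.3296 -0.0018]
190 [ 0.3527  0.3252 -0.0013]
200 [ 0.3539  0.3208 -0.0008]
210 [ 0.3553  0.316  -0.0014]
220 [0.3559 0.3136 0.0054]
230 [0.357  0.3095 0.0067]
240 [0.3584 0.3045 0.0061]
250 [0.3597 0.2996 0.0058]
260 [0.3609 0.2951 0.0066]
270 [0.3599 0.299  0.024 ]
280 [0.3597 0.2996 0.0333]
290 [0.3598 0.2995 0.0405]
```

View pics/w3.png

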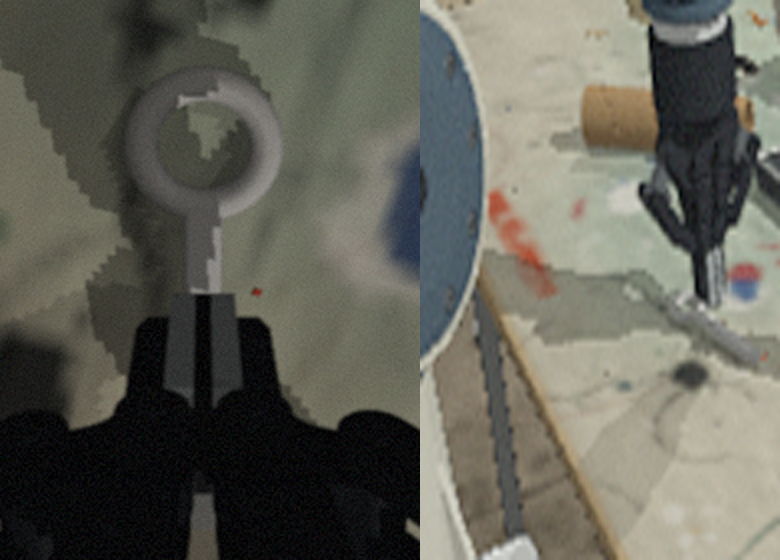

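The pads look as if they are still above the shank: the first finger pixel is at (201,293) in the crop. I'll measure the tip height from depth.

Run:
```python
from h import *
im,d,W=cloud("wrist")
for u in (268,274,288,294):
    print(u,[(v,*W[v,u].round(4)) for v in (262,265,266,267,268,270,276,290)])
im,d,W=cloud("scene")
p=status.state()["tcp_pos"]
m=(np.hypot(W[...,0]-p[0],W[...,1]-p[1])<.03)&(im.max(-1)<70)
P=W[m];print(p,m.sum(),np.sort(P[:,2])[:12].round(4)); v,u=np.where(m);print(u.min(),u.max(),v.min(),v.max())
for r in range(180,215,2): 
    k=[(c,*W[r,c].round(3)) for c in range(186,206,4)]; print(r,k)
```

```text
268 [(262, np.float64(0.3561), np.float64(0.2886), np.float64(-0.0013)), (265, np.float64(0.3565), np.float64(0.2872), np.float64(-0.0009)), (266, np.float64(0.3566), np.float64(0.2867), np.float64(-0.0008)), (267, np.float64(0.3546), np.float64(0.2977), np.float64(0.0216)), (268, np.float64(0.3546), np.float64(0.2978), np.float64(0.0225)), (270, np.float64(0.3547), np.float64(0.2976), np.float64(0.024)), (276, np.float64(0.3547), np.float64(0.2985), np.float64(0.0306)), (290, np.float64(0.3551), np.float64(0.2981), np.float64(0.0403))]
274 [(262, np.float64(0.358), np.float64(0.2934), np.float64(0.0069)), (265, np.float64(0.3584), np.float64(0.2917), np.float64(0.0066)), (266, np.float64(0.3587), np.float64(0.2908), np.float64(0.0057)), (267, np.float64(0.357), np.float64(0.2983), np.float64(0.0214)), (268, np.float64(0.357), np.float64(0.2984), np.float64(0.0226)), (270, np.float64(0.357), np.float64(0.2986), np.float64(0.0246)), (276, np.float64(0.3571), np.float64(0.2987), np.float64(0.0298)), (290, np.float64(0.3573), np.float64(0.2986), np.float64(0.0401))]
288 [(262, np.float6
[... 6367 characters left out ...]
(0.307), np.float64(0.138), np.float64(0.0))]
212 [(186, np.float64(0.267), np.float64(0.156), np.float64(-0.001)), (190, np.float64(0.275), np.float64(0.148), np.float64(-0.0)), (194, np.float64(0.286), np.float64(0.148), np.float64(-0.004)), (198, np.float64(0.295), np.float64(0.14), np.float64(-0.003)), (202, np.float64(0.304), np.float64(0.133), np.float64(-0.002))]
214 [(186, np.float64(0.263), np.float64(0.147), np.float64(-0.002)), (190, np.float64(0.272), np.float64(0.139), np.float64(-0.001)), (194, np.float64(0.281), np.float64(0.134), np.float64(-0.001)), (198, np.float64(0.29), np.float64(0.129), np.float64(-0.002)), (202, np.float64(0.298), np.float64(0.119), np.float64(0.001))]
```

The finger tips really end at z≈0.021 while the TCP reads −0.005. So the tips sit about 26 mm above the reported TCP, though the lateral position agrees. I'll save the tip location in the wrist-camera frame, which is rigid, and go lower.

```bash
python3 - <<'E'
from h import *
ci=camera_info("wrist"); s=status.state(); p=s["tcp_pos"]
tc=np.array(ci["R"])@np.array([p[0],p[1],.021])+ci["t"]; print(tc); np.save("tipcam.npy",tc)
open("h.py","a").write('''
def tip():
    ci=camera_info("wrist"); return np.array(ci["R"]).T@(np.load("tipcam.npy")-ci["t"])
''')
E
python3 -m jog '[[[0,0,0],[0,0,0]],[[0,0,0],[0,0,0]],[[0,0,-0.7],[0,0,0]],[[0,0,-0.5],[0,0,0]],[[0,0,-0.3],[0,0,0]],[[0,0,-0.2],[0,0,0]],[[0,0,0],[0,0,0]]]' 0.25 && python3 -m jog '[[[0,0,-0.1],[0,0,0]],[[0,0,0],[0,0,0]],[[0,0,0],[0,0,0]],[[0,0,0],[0,0,0]]]' 0
```

```text
[0.00074043 0.03357086 0.1582332 ]
t: 7.28
tcp_pos: [0.3632, 0.2892, -0.0219]
eef_rot: [-3.141, 0.0, 1.835]
force: [-0.2, 0.5, -0.1]
finger_gap: 0.0212
grip_force: 0.0
t: 7.78
tcp_pos: [0.3634, 0.2893, -0.0222]
eef_rot: [3.141, -0.0, 1.835]
force: [-0.9, -1.2, 8.7]
finger_gap: 0.0071
grip_force: 58.9
```

Gripped the key (7 mm gap, 59 N). Now I'll lift it and carry it over the oblong tray.

```bash
python3 -m jog '[[[0,0,1],[0,0,0]],[[0,0,2.5],[0,0,0]],[[0,0,2.5],[0,0,0]],[[0,0,2],[0,0,0]],[[2.87,1.89,0],[0,0,-0.03]],[[2.87,1.89,0],[0,0,-0.03]],[[2.87,1.89,0],[0,0,-0.03]],[[2.87,1.89,0],[0,0,-0.03]],[[2.87,1.89,0],[0,0,-0.03]],[[2.87,1.89,0],[0,0,-0.026]],[[0,0,0],[0,0,0]],[[0,0,0],[0,0,0]]]'
python3 - <<'E'
from h import *
im,d,W=cloud("wrist"); cv2.imwrite("pics/w4.png",im[:,:,::-1]); print(tip())
m=(W[...,2]>.017)&(W[...,2]<.03)&(np.hypot(W[...,0]-.536,W[...,1]-.4)<.13)
P=W[m]; print(m.sum(),cv2.minAreaRect((P[:,:2]*1000).astype(np.float32)))
E
```

```text
t: 9.28
tcp_pos: [0.5346, 0.402, 0.0572]
eef_rot: [-3.14, 0.001, 1.659]
force: [-0.3, 0.4, -0.1]
finger_gap: 0.0068
grip_force: 59.1
[0.53450253 0.40174921 0.08290046]
5206 ((534.620849609375, 428.4100341796875), (82.59228515625, 189.8627471923828), 6.2544708251953125)
```

View pics/w4.png

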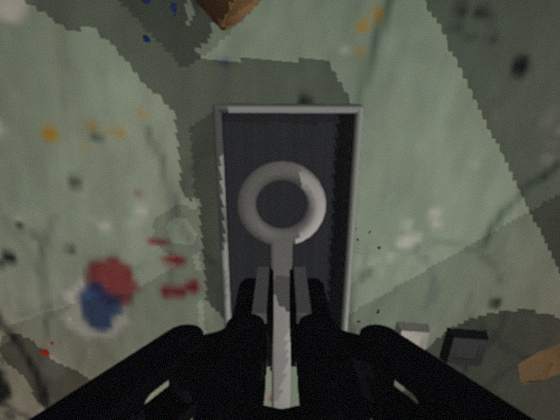

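The key is held, with its ring at (283,203), and lies parallel to the tray. The tray's far rim corners are at (218,107) and (361,107).

Run:
```python
from h import *
a=ray("wrist",218,107,.024);b=ray("wrist",361,107,.024);m=(a+b)/2;n=(a-b)/np.linalg.norm(a-b);n=n if n[0]<0 else -n
d=np.array([n[1],-n[0],0]); d*=np.sign(d[1]); print(a,b,np.linalg.norm(a-b),"centre",m-.0765*d, "ydir",d)
r=ray("wrist",283,203,.082); print("ring~",r)
```

```text
[0.49471423 0.47029861 0.024     ] [0.56849464 0.47686559 0.024     ] 0.07407209075590404 centre [0.53838668 0.39738334 0.024     ] ydir [-0.08865672  0.99606224  0.        ]
ring~ [0.53114379 0.43977881 0.082     ]
```

```bash
python3 -m jog '[[[0.2,0,-2],[0,0,0]],[[0,0,-2],[0,0,0]],[[0,0,-1.5],[0,0,0]],[[0,0,-0.8],[0,0,0]],[[0,0,-0.35],[0,0,0]],[[0,0,0],[0,0,0]]]' && python3 -m jog '[[[0,0,0],[0,0,0]],[[0,0,0],[0,0,0]]]' 0.25 && python3 -m jog '[[[0,0,1.5],[0,0,0]],[[0,0,3],[0,0,0]],[[0,0,5],[0,0,0]],[[0,0,5],[0,0,0]],[[0,0,3],[0,0,0]],[[0,0,0],[0,0,0]]]' 0.3
python3 - <<'E'
from h import *
im,d,W=cloud("wrist"); cv2.imwrite("pics/w5.png",im[:,:,::-1]); print(tip())
E
```

```text
t: 10.07
tcp_pos: [0.5377, 0.4028, -0.0091]
eef_rot: [3.141, -0.0, 1.659]
force: [0.1, 0.1, -0.1]
finger_gap: 0.0071
grip_force: 59.1
t: 10.32
tcp_pos: [0.5378, 0.4028, -0.0087]
eef_rot: [3.141, -0.0, 1.659]
force: [0.4, -0.7, -0.3]
finger_gap: 0.0212
grip_force: 0.0
t: 11.08
tcp_pos: [0.5391, 0.4038, 0.1702]
eef_rot: [3.136, -0.003, 1.659]
force: [1.7, 0.2, -0.4]
finger_gap: 0.0256
grip_force: 0.0
[0.53810608 0.40288341 0.19356734]
```

View pics/w5.png

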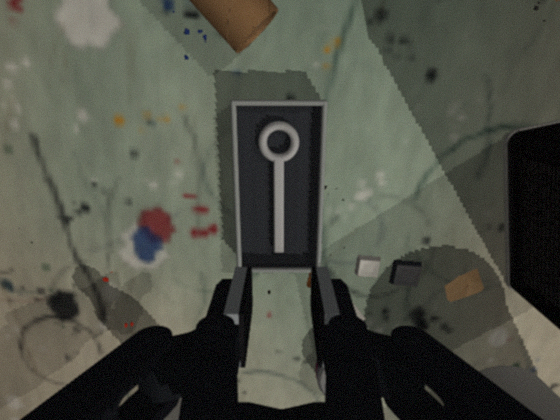

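The key lies centred in the oblong tray, with its ring at (279,141) and shank tip at (279,252). Next is the squeeze bottle. The palm would hit its cap in a vertical grasp, so I'll tilt the tool (back leaning toward +x).

```bash
python3 -m jog '[[[0,-2.35,0.5],[0,0,0.148]],[[0,-2.35,0.5],[0,0,0.148]],[[0,-2.35,0.5],[0,0,0.148]],[[0,-2.35,0.5],[0,0,0.148]],[[0,-2.35,0.5],[0,0,0.148]],[[0,-2.35,0.5],[0,0,0.148]],[[0,-2.35,0.5],[0,0,0.148]],[[0,-2.35,0.5],[0,0,0.148]],[[0,-2.35,0.5],[0,0,0.148]],[[0,-2.35,0.5],[0,0,0.152]],[[0,0,0],[0,0,0]]]' 1 && python3 -m jog '[[[0,0,0],[0,0.14,0]],[[0,0,0],[0,0.14,0]],[[0,0,0],[0,0.14,0]],[[0,0,0],[0,0.14,0]],[[0,0,0],[0,0.14,0]],[[0,0,0],[0,0.14,0]],[[0,0,0],[0,0.14,0]],[[0,0,0],[0,0.154,0]],[[0,0,0],[0,0,0]]]'
python3 - <<'E'
from h import *
s=status.state();print(tip(),s["joint_pos"].round(3))
from scipy.spatial.transform import Rotation as Ro
R=Ro.from_euler("xyz",s["eef_rot"]).as_matrix();print(R.round(3));zt=R[:,2]
T=np.array([.4405,.168,.050])-.024*zt*-1; print("standoff delta",T-.11*zt-tip(),"final delta",T-tip())
im,d,W=cloud("wrist"); cv2.imwrite("pics/w6.png",im[:,:,::-1])
E
```

```text
t: 12.5
tcp_pos: [0.5369, 0.1663, 0.215]
eef_rot: [-3.141, -0.001, 3.141]
force: [-0.5, 0.6, 0.5]
finger_gap: 0.0851
grip_force: 0.0
t: 13.62
tcp_pos: [0.5364, 0.1679, 0.2106]
eef_rot: [-3.134, -1.142, 3.134]
force: [0.3, -0.2, -0.4]
finger_gap: 0.085
grip_force: 0.0
[0.55993626 0.16806135 0.2212343 ] [ 0.19   0.949  1.058  0.222  2.257 -1.346]
[[-0.416  0.    -0.909]
 [ 0.003  1.    -0.001]
 [ 0.909 -0.003 -0.416]]
standoff delta [-4.12273177e-02  2.86795582e-05 -1.35466254e-01] final delta [-1.41262012e-01 -8.64703770e-05 -1.81216081e-01]
```

View pics/w6.png

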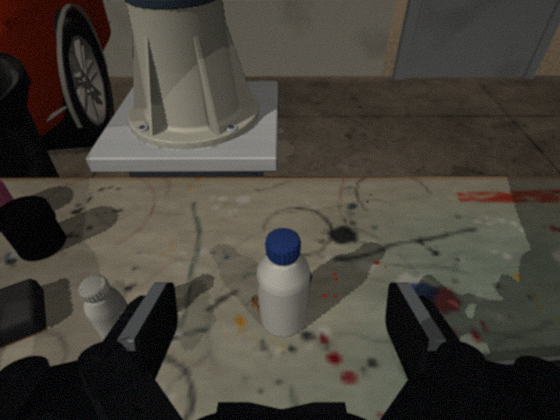

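The tilted pose is as planned. The bottle (cap at (283,245), body at (284,300)) is centred between the fingers, and the tip offset is confirmed to lie along the tool axis. Approaching.

```bash
python3 -m jog '[[[-1.03,0,-3.4],[0,0,0]],[[-1.03,0,-3.4],[0,0,0]],[[-1.03,0,-3.4],[0,0,0]],[[-1.03,0,-3.3],[0,0,0]],[[-2.5,0,-1.15],[0,0,0]],[[-2.5,0,-1.15],[0,0,0]],[[-2.5,0,-1.15],[0,0,0]],[[-1.5,0,-0.7],[0,0,0]],[[-1.0,0,-0.45],[0,0,0]],[[0,0,0],[0,0,0]]]'
python3 - <<'E'
from h import *
print(tip())
im,d,W=cloud("wrist"); im2,_,_=cloud("scene")
cv2.imwrite("pics/w7.png",np.hstack([im[:,60:500],cv2.resize(im2[100:240,150:270],(360,420),interpolation=cv2.INTER_CUBIC)])[:,:,::-1])
E
```

```text
t: 14.92
tcp_pos: [0.3963, 0.1678, 0.0351]
eef_rot: [3.139, -1.133, -3.139]
force: [-0.5, -0.3, 0.6]
finger_gap: 0.0854
grip_force: 0.0
[0.41975939 0.16786526 0.04593792]
```

View pics/w7.png

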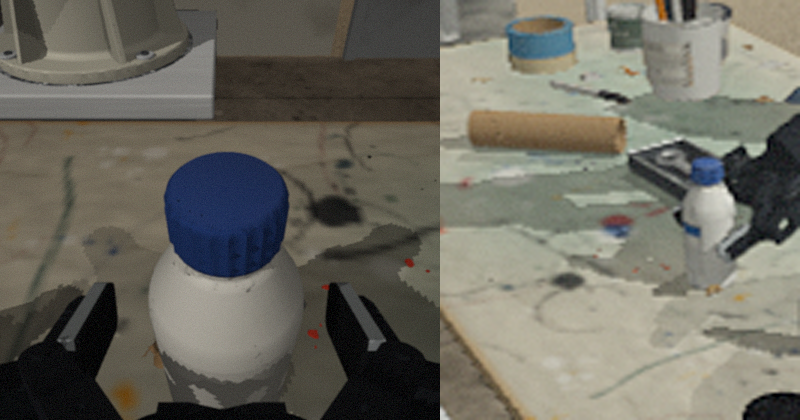

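The bottle is centred between the pads and the cap clears the palm. Lowering slightly and closing.

```bash
python3 -m jog '[[[0,0,-0.4],[0,0,0]],[[0,0,0],[0,0,0]]]' && python3 -m jog '[[[0,0,0],[0,0,0]],[[0,0,0],[0,0,0]],[[0,0,0],[0,0,0]],[[0,0,0],[0,0,0]]]' 0 && python3 -m jog '[[[0,0,0.5],[0,0,0]],[[0,0,1.5],[0,0,0]],[[0,0,2],[0,0,0]],[[0,0,2],[0,0,0]],[[0,0,0],[0,0,0]],[[0,0,0],[0,0,0]]]'
python3 - <<'E'
from h import *
print(tip(),status.state()["joint_pos"].round(2))
E
```

```text
t: 15.28
tcp_pos: [0.3965, 0.1676, 0.0304]
eef_rot: [3.139, -1.134, -3.139]
force: [1.0, -0.8, 0.3]
finger_gap: 0.0856
grip_force: 0.0
t: 15.78
tcp_pos: [0.3964, 0.1677, 0.0309]
eef_rot: [3.139, -1.134, -3.138]
force: [0.3, -0.4, 1.6]
finger_gap: 0.0475
grip_force: 61.1
t: 16.52
tcp_pos: [0.3963, 0.1676, 0.0908]
eef_rot: [3.139, -1.133, -3.139]
force: [0.8, -0.5, -2.5]
finger_gap: 0.0471
grip_force: 61.6
[0.41968983 0.16770465 0.10158587] [ 0.22  0.91  1.47  0.21  1.88 -1.41]
```

```bash
python3 -m jog '[[[1.0,-1.0,1],[0,0,0]],[[2.2,-2.58,0],[0,0,0]],[[2.2,-2.58,0],[0,0,0]],[[2.2,-2.58,0],[0,0,0]],[[2.2,-2.58,0],[0,0,0]],[[2.2,-2.58,0],[0,0,0]],[[2.2,-2.58,0],[0,0,0]],[[2.2,-2.58,0],[0,0,0]],[[1.4,-2.56,0],[0,0,0]],[[0,0,0],[0,0,0]],[[0,0,0],[0,0,0]]]'
python3 - <<'E'
from h import *
print(tip(),status.state()["joint_pos"].round(2))
im,d,W=cloud("wrist"); im2,_,_=cloud("scene")
cv2.imwrite("pics/w8.png",np.hstack([im[:,60:500],cv2.resize(im2[110:250,250:370],(360,420),interpolation=cv2.INTER_CUBIC)])[:,:,::-1])
E
```

```text
t: 17.9
tcp_pos: [0.574, -0.0486, 0.1006]
eef_rot: [3.138, -1.135, -3.139]
force: [0.5, 0.2, -2.5]
finger_gap: 0.0476
grip_force: 61.8
[ 0.59741163 -0.0485707   0.11134356] [-0.06  1.1   0.99 -0.06  2.19 -1.63]
```

View pics/w8.png

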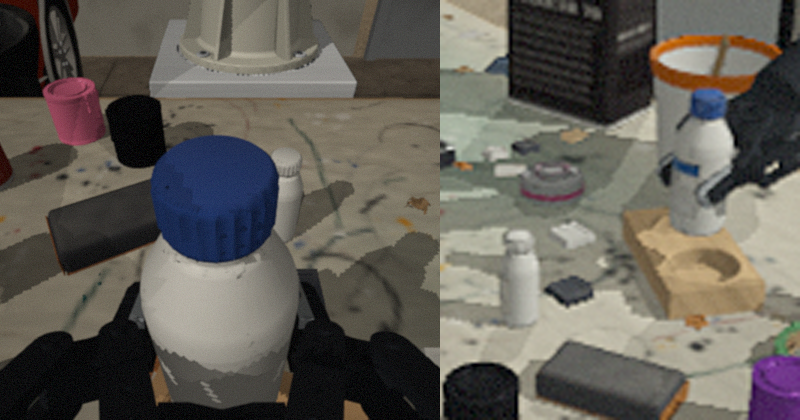

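The bottle is held upright above the rack, and x still needs +1 cm. I'll check the cap position with the top camera.

```bash
python3 -m jog '[[[1,0,0],[0,0,0]],[[0,0,0],[0,0,0]],[[0,0,0],[0,0,0]]]'
python3 - <<'E'
from h import *
im,d,W=cloud("top"); s=status.state()["tcp_pos"]; h=cv2.cvtColor(im,cv2.COLOR_RGB2HSV)
m=cv2.inRange(h,(105,100,40),(125,255,255)); m[:110]=0;m[200:]=0;m[:,:230]=0;m[:,340:]=0
n,l,st,c=cv2.connectedComponentsWithStats(m); i=1+st[1:,4].argmax(); print(st[i],c[i])
P=W[(l==i)];top=P[P[:,2]>np.nanmax(P[:,2])-.02]; print(P[:,2].max(),np.nanmedian(top,0)); print("ray",ray("top",*c[i],.069+.118), s)
E
```

```text
t: 18.38
tcp_pos: [0.5843, -0.0483, 0.1007]
eef_rot: [3.139, -1.134, -3.138]
force: [-0.1, -1.5, -1.0]
finger_gap: 0.0478
grip_force: 61.8Traceback (most recent call last):
  File "<stdin>", line 4, in <module>
ValueError: attempt to get argmax of an empty sequence
```

Run:
```python
from h import *
im,d,W=cloud("scene"); h=cv2.cvtColor(im,cv2.COLOR_RGB2HSV)
m=cv2.inRange(h,(105,110,50),(125,255,255)); m[:120]=0;m[180:]=0;m[:,:300]=0;m[:,370:]=0
n,l,st,c=cv2.connectedComponentsWithStats(m)
ci=camera_info("scene");K=np.array(ci["mtx"]);R=np.array(ci["R"]);t=np.array(ci["t"])
def pr(X): p=K@(R@np.array(X)+t); return (p[:2]/p[2]).round(1)
for i in range(1,n):
    if st[i,4]>30:
        P=W[l==i]; print(st[i],c[i],np.nanmedian(P,0),np.nanmin(P[:,2]),np.nanmax(P[:,2]))
print("expected cap centre",pr([.628,-.0485,.070+.112]),"top",pr([.628,-.0485,.195]))
print("0.01 in x",pr([.638,-.0485,.182]),"y",pr([.628,-.0385,.182]))
# rack holes from scene depth
r=np.deg2rad(67.4);y=np.array([np.cos(r),np.sin(r)]);x=np.array([y[1],-y[0]])
top=(W[...,2]>.023)&(W[...,2]<.033)&(np.hypot(W[...,0]-.64,W[...,1]+.015)<.11)
im,d,W=cloud("top"); print(im[130:175:6,270:300:6].tolist()[:3])
```

```text
[337 139  12  10  90] [342.07777778 143.46666667] [ 0.62460075 -0.05764142  0.1893936 ] 0.17745736165754966 0.19490265161812462
expected cap centre [340.6 144.7] top [341.  139.9]
0.01 in x [343.6 143.9] y [338.1 143.5]
[[[182, 176, 159], [182, 176, 159], [182, 176, 159], [182, 176, 159], [182, 177, 159]], [[173, 167, 151], [173, 167, 151], [173, 167, 151], [173, 167, 150], [173, 167, 151]], [[161, 155, 140], [160, 154, 139], [160, 154, 139], [160, 155, 139], [160, 155, 139]]]
```

The cap agrees with the expected place to a few mm. Lowering.

```bash
python3 -m jog '[[[0,0,-1.5],[0,0,0]],[[0,0,-1.5],[0,0,0]],[[0,0,-1.2],[0,0,0]],[[0,0,-0.8],[0,0,0]],[[0,0,-0.5],[0,0,0]],[[0,0,0],[0,0,0]]]' && python3 -m jog '[[[0,0,-0.15],[0,0,0]],[[0,0,0],[0,0,0]]]'
```

```text
t: 19.27
tcp_pos: [0.5842, -0.0486, 0.0455]
eef_rot: [3.139, -1.134, -3.139]
force: [0.0, -0.1, -1.8]
finger_gap: 0.0476
grip_force: 61.8
t: 19.52
tcp_pos: [0.5844, -0.0486, 0.0446]
eef_rot: [3.139, -1.134, -3.139]
force: [0.2, 0.2, -1.5]
finger_gap: 0.0474
grip_force: 61.8
```

```bash
python3 -m jog '[[[0,0,-0.15],[0,0,0]],[[0,0,0],[0,0,0]]]' && python3 -m jog '[[[0,0,0],[0,0,0]],[[0,0,0],[0,0,0]],[[0,0,0],[0,0,0]],[[0,0,0],[0,0,0]]]' 1 && python3 -m jog '[[[1,0,0.45],[0,0,0]],[[2,0,0.9],[0,0,0]],[[2.5,0,1.15],[0,0,0]],[[2.5,0,1.15],[0,0,0]],[[2.5,0,1.15],[0,0,0]],[[0,0,5],[0,0,0]],[[0,0,5],[0,0,0]],[[0,0,0],[0,0,0]]]'
python3 - <<'E'
from h import *
im,d,W=cloud("wrist"); im2,d2,W2=cloud("scene"); im3,_,W3=cloud("top")
cv2.imwrite("pics/w9.png",np.hstack([im[:,60:500],cv2.resize(im2[110:250,250:370],(360,420),interpolation=cv2.INTER_CUBIC)])[:,:,::-1])
h=cv2.cvtColor(im3,cv2.COLOR_RGB2HSV); m=cv2.inRange(h,(105,100,40),(125,255,255)); m[:110]=0;m[200:]=0;m[:,:250]=0;m[:,330:]=0
v,u=np.where(m); print(len(u),u.mean(),v.mean(),ray("top",u.mean(),v.mean(),.137))
print(tip(),status.state()["joint_pos"].round(2))
E
```

```text
t: 19.77
tcp_pos: [0.5843, -0.0486, 0.043]
eef_rot: [3.139, -1.134, -3.139]
force: [0.5, -0.3, -0.7]
finger_gap: 0.0477
grip_force: 61.9
t: 20.27
tcp_pos: [0.5843, -0.0486, 0.0428]
eef_rot: [3.139, -1.134, -3.139]
force: [0.8, -0.6, 0.9]
finger_gap: 0.0853
grip_force: 0.0
t: 21.28
tcp_pos: [0.691, -0.0486, 0.1962]
eef_rot: [3.14, -1.126, -3.14]
force: [-0.3, -0.7, 1.0]
finger_gap: 0.0853
grip_force: 0.0
0 nan nan [nan nan nan]
[ 0.71271208 -0.04845342  0.20101164] [-0.05  1.26  0.45 -0.08  2.57 -1.66]<stdin>:5: RuntimeWarning: Mean of empty slice.
  ret = ret.dtype.type(ret / rcount)
```

View pics/w9.png

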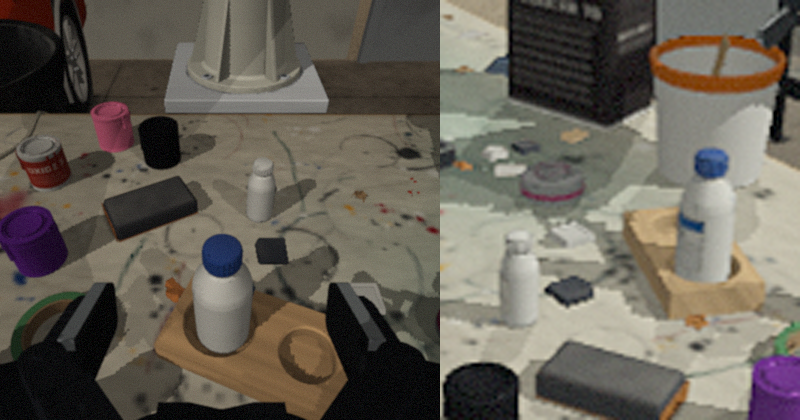

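The squeeze bottle stands in the big hole, with its cap at about (222,257) in the left half. The dropper still stands, its cap at (261,167). I'll measure the dropper.

Run:
```python
from h import *
from scipy.spatial.transform import Rotation as Ro
for n in("wrist","top"):
    im,d,W=cloud(n); m=(np.hypot(W[...,0]-.457,W[...,1])<.045)
    for a,b in((.012,.045),(.068,.1)):
        P=W[m&(W[...,2]>a)&(W[...,2]<b)]
        if len(P): print(n,a,len(P),P.min(0).round(4),P.max(0).round(4),np.median(P,0).round(4), np.percentile(P,[3,97],axis=0).round(4).tolist())
zt=Ro.from_euler("xyz",status.state()["eef_rot"]).as_matrix()[:,2]; print(zt,tip(),status.state()["tcp_pos"])
```

```text
wrist 0.012 543 [ 0.459  -0.0168  0.0121] [0.4795 0.0181 0.0449] [ 0.4752 -0.0017  0.0293] [[0.463, -0.0162, 0.0134], [0.4782, 0.0161, 0.0438]]
wrist 0.068 417 [ 0.4507 -0.0125  0.068 ] [0.4738 0.0118 0.0853] [ 0.4675 -0.0009  0.0819] [[0.4531, -0.0115, 0.0687], [0.4727, 0.0102, 0.0849]]
top 0.012 23 [ 0.4412 -0.014   0.0129] [0.463  0.0188 0.0446] [0.4437 0.001  0.0335] [[0.4412, -0.0138, 0.0159], [0.4555, 0.0176, 0.0445]]
top 0.068 73 [ 0.4463 -0.0114  0.0682] [0.469  0.0132 0.0905] [0.4574 0.0008 0.0846] [[0.4475, -0.0107, 0.0687], [0.4682, 0.0113, 0.089]]
[-9.07120629e-01  4.45307680e-05 -4.20870719e-01] [ 0.71234752 -0.04844923  0.20000814] [ 0.68888385 -0.04856232  0.18924315]
```

The dropper's centre is about (0.460, 0.000). A tilted grasp would foul the standing squeeze bottle, so I'll use a vertical tool with the closing line along the rack's x.

```bash
python3 -m jog '[[[0,0,0.5],[0,-0.141,0]],[[0,0,0],[0,-0.141,0]],[[0,0,0],[0,-0.141,0]],[[0,0,0],[0,-0.141,0]],[[0,0,0],[0,-0.141,0]],[[0,0,0],[0,-0.141,0]],[[0,0,0],[0,-0.141,0]],[[0,0,0],[0,-0.147,0]],[[0,0,0],[0,0,0]]]' 0.7 && python3 -m jog '[[[-1.76,0.37,0],[0,0,-0.151]],[[-1.76,0.37,0],[0,0,-0.151]],[[-1.76,0.37,0],[0,0,-0.151]],[[-1.76,0.37,0],[0,0,-0.151]],[[-1.76,0.37,0],[0,0,-0.151]],[[-1.76,0.37,0],[0,0,-0.151]],[[-1.76,0.37,0],[0,0,-0.151]],[[-1.76,0.37,0],[0,0,-0.151]],[[-1.76,0.37,0],[0,0,-0.151]],[[-1.76,0.37,0],[0,0,-0.151]],[[-1.76,0.37,0],[0,0,-0.151]],[[-1.76,0.37,0],[0,0,-0.151]],[[-1.76,0.37,0],[0,0,-0.151]],[[0,0,0],[0,0,0]],[[0,0,0],[0,0,0]]]'
python3 - <<'E'
from h import *
from scipy.spatial.transform import Rotation as Ro
s=status.state();R=Ro.from_euler("xyz",s["eef_rot"]).as_matrix();print(R.round(3));print(tip(),s["tcp_pos"],s["joint_pos"].round(2))
im,d,W=cloud("wrist"); m=(np.hypot(W[...,0]-.457,W[...,1])<.045)
for a,b in((.012,.045),(.068,.1)):
    P=W[m&(W[...,2]>a)&(W[...,2]<b)]
    if len(P): print(a,len(P),np.percentile(P,[1,50,99],axis=0).round(4).tolist())
E
```

```text
t: 22.65
tcp_pos: [0.6863, -0.0485, 0.1953]
eef_rot: [3.141, -0.003, -3.141]
force: [-0.7, 0.0, 1.2]
finger_gap: 0.0597
grip_force: 0.0
t: 24.52
tcp_pos: [0.4618, -0.0005, 0.1959]
eef_rot: [-3.141, 0.0, 1.183]
force: [-0.0, -0.0, 0.1]
finger_gap: 0.06
grip_force: 0.0
[[ 0.378  0.926 -0.001]
 [ 0.926 -0.378 -0.   ]
 [-0.    -0.001 -1.   ]]
[ 0.46208004 -0.00105108  0.22165385] [ 0.46179713 -0.00053409  0.19589114] [-0.    0.11  1.98 -0.    1.05  0.38]
0.012 261 [[0.4443, -0.0003, 0.0132], [0.4657, 0.0143, 0.0304], [0.4774, 0.0172, 0.0447]]
0.068 813 [[0.4497, -0.0114, 0.0682], [0.4614, 0.0013, 0.0839], [0.4722, 0.011, 0.0858]]
```

```bash
python3 -m jog '[[[-0.1,0.05,-2],[0,0,0]],[[0,0,-3],[0,0,0]],[[0,0,-3],[0,0,0]],[[0,0,-3],[0,0,0]],[[0,0,-3],[0,0,0]],[[0,0,-2.5],[0,0,0]],[[0,0,-2],[0,0,0]],[[0,0,-1],[0,0,0]],[[0,0,-0.5],[0,0,0]],[[0,0,0],[0,0,0]]]' && python3 -m jog '[[[0,0,0],[0,0,0]],[[0,0,0],[0,0,0]],[[0,0,0],[0,0,0]],[[0,0,0],[0,0,0]]]' 0
python3 - <<'E'
from h import *
print(tip())
E
```

```text
t: 25.82
tcp_pos: [0.4598, -0.0, -0.0041]
eef_rot: [3.142, -0.0, 1.18]
force: [-0.7, 0.2, -0.3]
finger_gap: 0.0598
grip_force: 0.0
t: 26.32
tcp_pos: [0.4601, 0.0, -0.0034]
eef_rot: [3.14, -0.0, 1.18]
force: [-1.0, 0.4, 4.8]
finger_gap: 0.0323
grip_force: 59.0
[ 0.46025722 -0.00050786  0.02233754]
```

```bash
python3 -m jog '[[[0,0,1],[0,0,0]],[[0,0,2.5],[0,0,0]],[[0,0,2.5],[0,0,0]],[[0,0,2.5],[0,0,0]],[[3.3,0.47,0],[0,0,0]],[[3.3,0.47,0],[0,0,0]],[[3.3,0.47,0],[0,0,0]],[[3.3,0.47,0],[0,0,0]],[[3.3,0.47,0],[0,0,0]],[[3.3,0.45,0],[0,0,0]],[[0,0,0],[0,0,0]],[[0,0,0],[0,0,0]]]'
python3 - <<'E'
from h import *
print(tip())
im,d,W=cloud("wrist"); im2,_,W2=cloud("scene")
cv2.imwrite("pics/w10.png",np.hstack([im[:,60:500],cv2.resize(im2[110:250,250:370],(360,420),interpolation=cv2.INTER_CUBIC)])[:,:,::-1])
E
```

```text
t: 27.82
tcp_pos: [0.6564, 0.028, 0.0809]
eef_rot: [-3.141, 0.0, 1.18]
force: [-0.6, -0.2, -0.9]
finger_gap: 0.0324
grip_force: 59.6
[0.65669977 0.02743384 0.10663421]
```

View pics/w10.png

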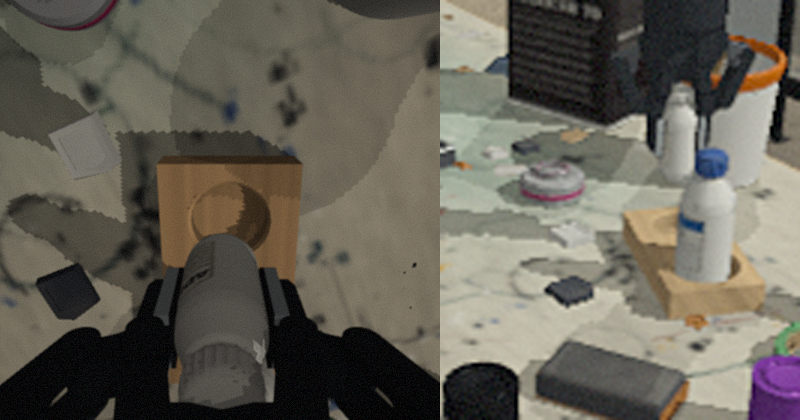

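The dropper is held upright. The small hole's rim is visible with its left at (250,217), right at (330,216) and far edge at (291,181) in full-frame pixels.

Run:
```python
from h import *
l=ray("wrist",250,217,.028);r=ray("wrist",330,216,.028);f=ray("wrist",291,181,.028)
print(l,r,f,np.linalg.norm(l-r))
y=np.array([.384,.923]);print("centre from mid",(l+r)[:2]/2,"from far",f[:2]-.0245*y)
a=ray("wrist",217,157,.028);b=ray("wrist",361,160,.028);print("rack end",a,b,np.linalg.norm(a-b),"hole",(a+b)[:2]/2-.037*y)
```

```text
[0.63915448 0.03883788 0.028     ] [0.68587434 0.02035688 0.028     ] [0.67166473 0.05064285 0.028     ] 0.05024234351179258
centre from mid [0.66251441 0.02959738] from far [0.66225673 0.02802935]
rack end [0.63641138 0.08103651 0.028     ] [0.71507167 0.04672446 0.028     ] 0.08581817044745578 hole [0.66153353 0.02972948]
```

```bash
python3 -m jog '[[[0.5,0.15,0],[0,0,0]],[[0,0,-1.5],[0,0,0]],[[0,0,-2],[0,0,0]],[[0,0,-1.5],[0,0,0]],[[0,0,-1],[0,0,0]],[[0,0,-0.6],[0,0,0]],[[0,0,-0.4],[0,0,0]],[[0,0,-0.1],[0,0,0]],[[0,0,0],[0,0,0]]]'
```

```text
t: 29.05
tcp_pos: [0.6628, 0.0295, 0.0102]
eef_rot: [3.141, -0.0, 1.18]
force: [0.2, 0.1, -0.4]
finger_gap: 0.0321
grip_force: 59.6
```

```bash
python3 -m jog '[[[0,0,0],[0,0,0]],[[0,0,0],[0,0,0]],[[0,0,0],[0,0,0]]]' 0.7 && python3 -m jog '[[[0,0,1],[0,0,0]],[[0,0,3],[0,0,0]],[[0,0,4],[0,0,0]],[[0,0,4],[0,0,0]],[[0,0,5],[0,0,0]],[[-3.07,-3.6,0],[0,0,0.1]],[[-3.07,-3.6,0],[0,0,0.1]],[[-3.07,-3.6,0],[0,0,0.1]],[[-3.07,-3.6,0],[0,0,0.1]],[[-3.07,-3.6,0],[0,0,0.1]],[[-3.07,-3.6,0],[0,0,0.1]],[[-3.07,-3.6,0],[0,0,0.1]],[[-3.07,-3.6,0],[0,0,0.1]],[[-3.07,-3.6,0],[0,0,0.1]],[[0,0,0],[0,0,0]],[[0,0,0],[0,0,0]]]' 1
python3 - <<'E'
from h import *
print(tip())
for n in("wrist","top"):
    im,d,W=cloud(n); m=(np.hypot(W[...,0]-.387,W[...,1]+.2945)<.045)&(W[...,2]>.052)&(W[...,2]<.066); P=W[m]
    if len(P): print(n,len(P),cv2.minEnclosingCircle((P[:,:2]*1000).astype(np.float32)),np.percentile(P,[2,50,98],axis=0).round(4).tolist())
m=(W[...,2]>.03)&(np.hypot(W[...,0]-.3,W[...,1]+.24)<.045);print("pink",np.nanmedian(W[m],0))
# rack check
m=(np.hypot(W[...,0]-.662,W[...,1]-.029)<.03)&(W[...,2]>.06);print("dropper",m.sum(),np.nanmedian(W[m],0),np.nanmax(W[m][:,2]))
m=(np.hypot(W[...,0]-.63,W[...,1]+.0485)<.035)&(W[...,2]>.1);print("squeeze",m.sum(),np.nanmedian(W[m],0),np.nanmax(W[m][:,2]))
E
```

```text
t: 29.42
tcp_pos: [0.6626, 0.0295, 0.01]
eef_rot: [3.141, -0.0, 1.18]
force: [0.4, 0.5, -0.0]
finger_gap: 0.0601
grip_force: 0.0
t: 31.42
tcp_pos: [0.3864, -0.2944, 0.1803]
eef_rot: [3.141, 0.001, 2.078]
force: [0.4, 0.1, 0.4]
finger_gap: 0.085
grip_force: 0.0
[ 0.38624583 -0.29434496  0.20599316]
wrist 3666 ((389.2698974609375, -296.4427185058594), 29.538042068481445) [[0.3626, -0.3216, 0.0524], [0.3879, -0.2954, 0.0561], [0.4131, -0.2701, 0.0584]]
top 315 ((387.2646484375, -294.62554931640625), 28.642715454101562) [[0.3608, -0.3184, 0.0523], [0.3878, -0.2933, 0.0568], [0.4115, -0.2681, 0.0618]]
pink [ 0.28371116 -0.23892914  0.65531356]
dropper 131 [0.65447519 0.03033894 0.08455067] 0.10232092707236641
squeeze 219 [ 0.62299947 -0.04664915  0.12255728] 0.1419830460137862
```

```bash
python3 -m jog '[[[0.15,-0.1,-2.2],[0,0,0]],[[0,0,-3],[0,0,0]],[[0,0,-3],[0,0,0]],[[0,0,-3],[0,0,0]],[[0,0,-3],[0,0,0]],[[0,0,-2.5],[0,0,0]],[[0,0,-1.5],[0,0,0]],[[0,0,-1],[0,0,0]],[[0,0,0],[0,0,0]]]' && python3 -m jog '[[[0,0,0],[0,0,0]],[[0,0,0],[0,0,0]],[[0,0,0],[0,0,0]],[[0,0,0],[0,0,0]]]' 0
```

```text
t: 32.65
tcp_pos: [0.3878, -0.2952, -0.0124]
eef_rot: [-3.141, -0.0, 2.08]
force: [-0.1, 0.3, 0.9]
finger_gap: 0.0855
grip_force: 0.0
t: 33.15
tcp_pos: [0.3882, -0.2959, -0.0112]
eef_rot: [3.141, 0.001, 2.079]
force: [-0.8, 1.5, 8.2]
finger_gap: 0.0531
grip_force: 61.6
```

```bash
python3 -m jog '[[[0,0,1],[0,0,0]],[[0,0,2.5],[0,0,0]],[[0,0,2.5],[0,0,0]],[[0,0,2],[0,0,0]],[[3,-1.88,0],[0,0,0]],[[3,-1.88,0],[0,0,0]],[[3,-1.88,0],[0,0,0]],[[3,-1.88,0],[0,0,0]],[[2.9,-1.88,0],[0,0,0]],[[0,0,0],[0,0,0]],[[0,0,0],[0,0,0]]]'
python3 - <<'E'
from h import *
print(tip())
im,d,W=cloud("wrist"); im2,_,W2=cloud("scene")
cv2.imwrite("pics/w11.png",np.hstack([im[:,60:500],cv2.resize(im2[200:340,340:460],(360,420),interpolation=cv2.INTER_CUBIC)])[:,:,::-1])
W=W2
m=(W[...,2]>.018)&(W[...,2]<.03)&(np.hypot(W[...,0]-.536,W[...,1]+.39)<.075);P=W[m];print(cv2.minAreaRect((P[:,:2]*1000).astype(np.float32)))
E
```

```text
t: 34.52
tcp_pos: [0.5357, -0.3889, 0.0678]
eef_rot: [-3.141, -0.001, 2.08]
force: [0.8, 0.0, -1.7]
finger_gap: 0.053
grip_force: 63.0
[ 0.53556137 -0.38875518  0.0934332 ]
((537.611328125, -392.1884765625), (95.57310485839844, 92.24765014648438), 9.844101905822754)
```

View pics/w11.png

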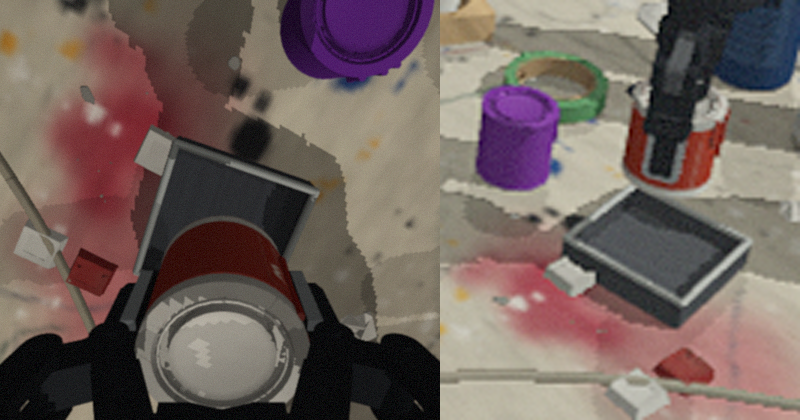

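The tin is held upright over the square tray, which is empty and centred at about (0.537, −0.391). Lowering and releasing.

```bash
python3 -m jog '[[[0.15,-0.2,-1.5],[0,0,0]],[[0,0,-2],[0,0,0]],[[0,0,-1.5],[0,0,0]],[[0,0,-1],[0,0,0]],[[0,0,-0.4],[0,0,0]],[[0,0,-0.2],[0,0,0]],[[0,0,0],[0,0,0]]]' && python3 -m jog '[[[0,0,0],[0,0,0]],[[0,0,0],[0,0,0]],[[0,0,0],[0,0,0]]]' 1 && python3 -m jog '[[[0,0,1],[0,0,0]],[[0,0,3],[0,0,0]],[[0,0,4],[0,0,0]],[[-3,0,5],[0,0,0]],[[-5,0,4],[0,0,0]],[[-5,0,2],[0,0,0]],[[-5,0,0],[0,0,0]],[[0,0,0],[0,0,0]],[[0,0,0],[0,0,0]]]'
python3 - <<'E'
from h import *
im,d,W=cloud("top")
def g(n,x,y,r,a,b):
    m=(np.hypot(W[...,0]-x,W[...,1]-y)<r)&(W[...,2]>a)&(W[...,2]<b);P=W[m]
    print(n,m.sum(),(np.percentile(P,[2,50,98],axis=0).round(4).tolist() if len(P) else None))
g("tin",.537,-.391,.04,.06,.09)
g("dropper",.662,.029,.03,.08,.12); g("squeeze",.63,-.0485,.035,.12,.16)
m=(W[...,2]>.015)&(W[...,2]<.04); m[:200]=0;m[243:]=0;m[:,:302]=0;m[:,352:]=0
print("block",cv2.minAreaRect((W[m][:,:2]*1000).astype(np.float32)))
ci=np.hstack([cv2.resize(im[125:275,100:320],(440,300)),cv2.resize(im[150:275,290:440],(360,300))]); cv2.imwrite("pics/fin.png",ci[:,:,::-1])
E
```

```text
t: 35.5
tcp_pos: [0.5384, -0.3916, 0.0021]
eef_rot: [3.141, 0.0, 2.08]
force: [0.6, 0.4, -1.5]
finger_gap: 0.0528
grip_force: 63.1
t: 35.88
tcp_pos: [0.5383, -0.3916, 0.0021]
eef_rot: [3.141, 0.0, 2.08]
force: [-0.1, 0.2, -0.4]
finger_gap: 0.0849
grip_force: 0.0
t: 37.0
tcp_pos: [0.3598, -0.3919, 0.1916]
eef_rot: [3.141, 0.002, 2.079]
force: [0.3, -0.2, 0.2]
finger_gap: 0.0853
grip_force: 0.0
tin 349 [[0.51, -0.4159, 0.0611], [0.5357, -0.3901, 0.0683], [0.5606, -0.364, 0.0735]]
dropper 75 [[0.6485, 0.0201, 0.0806], [0.6576, 0.0305, 0.096], [0.6708, 0.042, 0.1011]]
squeeze 108 [[0.6159, -0.0607, 0.1248], [0.627, -0.0473, 0.1362], [0.6418, -0.0341, 0.1406]]
block ((455.3900451660156, -140.0403594970703), (60.22262191772461, 111.45608520507812), 27.718673706054688)
```

View pics/fin.png

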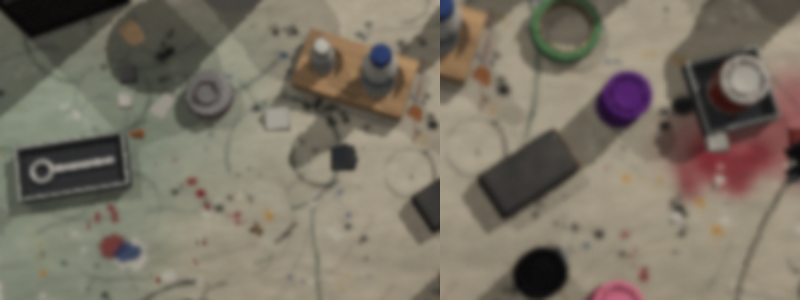

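All four objects are in place: the key at (70,165), the bottles at (320,55) and (380,65), and the tin at (742,82). Their top heights of 0.137, 0.097 and 0.070 m match standing on the floors at 12 mm. The block hasn't moved.

```bash
python3 -c "from plant import manip; print(manip.hand_in())"
```

```text
the job is handed in; nothing more can be done
None
```

The job is handed in at about 37 s of 115 s: both bottles stand in their own holes, the tin is upright in the square tray, the key lies flat in the oblong tray and the block is unmoved; the hand-in call returned no verdict.

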